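# Feel a key home in a case lock and lock it

### The arm

A 7-joint arm with a two-finger parallel gripper is mounted at the origin on a cart in front of the work surface, level with it; the furniture and walls round the work are solid. World frame = base frame: x ahead of the robot, y to its left, z up, the work surface at z = 0. Lengths are in m, angles in rad, forces in N, time in s.
With the tool pointing down it reaches from about 0.425 to 0.95 m from the base axis. Payload 4.7 kg.
Tool frame: the origin (TCP) lies midway between the tips of the shut fingers; the grasp point (between the pads) lies 19 mm behind it; x points along the fingers, z is the direction in which the jaws open and shut, and the axes are right-handed (so a half turn about x gives the same grasp; the last joint's range is limited). The gripper opens to 85 mm and grips with 20 to 120 N. Pads are 22 mm wide; open, the fingers measure 114 mm over their backs; the gripper's body (76 mm by 85 mm) begins 54 mm behind the grasp point. The pads swing forward as they close: fully open they stand 13 mm farther back than shut.
Start: joints at [-1.228, 0.469, -0.049, 1.532, 0.024, 1.141, -0.082], TCP at [0.245, 0.629, 0.231] pointing down, gripper open.
Joint ranges: [-2.59, 2.59], [-0.33, 1.99], [-1.39, 1.29], [0.1, 2.45], [-1.04, 4.18], [0.21, 1.99], [-2.66, 2.66]. Speed limits (rad/s): [2.57, 2.57, 3.14, 3.14, 3.14, 3.14, 3.14].

### API

Orientations are given as a rotation vector (axis times angle).
In Python, from station import status, imaging, ticket gives the robot as it stands. The module is installed in compiled form; this text tells all that it offers.
- The arm moves only by the tool arm_command, never from a script. Its argument "motion" is a list of rows, each an object with "offset": the shift along the tool's x, y, z in cm, a list of three; "roll": the turn about the tool's x in degrees. In form: [{"offset": [tx, ty, tz], "roll": roll}, ...]. A call has 1 to 12 rows; each row is the pose to reach, as a shift and turn from the pose commanded when the call began, along the tool's axes at that moment; what a row does not reach only later rows make up. A row lasts 1/8 s, in which the tool goes at most 62.5 mm and 10.7 degrees, less where a joint would pass 70% of its speed; a pose out of reach is approached as far as the arm can. A call with a gripper value outside its range is refused whole. "jaw" is the finger opening in cm, from 0 to 8.54, set as the call begins (left out, the last holds). The fingers move at their own pace and stop on an object; "grip_force" is the grip in N (left out, the last holds). Time passes only in rows, so rows that repeat a pose let the fingers close. It gives the time, the measured TCP pose, the force and the opening at its end, in the units of the state.
- status.read_state(): the state, without advancing time (a new reading comes with each control period).
- imaging.camera(name): name is "scene" or "top" or "wrist"; returns (picture, depth): 400x640x3 uint8, blue, green, red; 400x640 float32, m along the optical axis (not along the pixel's ray), 0 where there is no reading.
- imaging.camera_info(name): a dict with "fx", "fy", "cx", "cy" (pixels), "world_to_cam" (4x4, takes a point from world to camera coordinates). Camera axes: x right, y down, z forward; pixel columns grow to the right and rows downward; lengths in m; the calibration is good to about 2 mm. The wrist camera is an equidistant fisheye: a pixel r from the principal point sees the ray r / f radians off the axis. A picture is of the moment at which its call begins: read the wrist's pose just before it. camera_info takes no time and is no camera call; for the wrist camera it gives the pose at the moment of the call.
- ticket.sign_off(): hands the job in, once; it reports no verdict.
Trained networks look in the newest picture that a camera, given by its name, has taken for a name from the list of things; names that differ only in an ending like _2 or _b are one class to them, and where a whole thing is asked for, a point or a joint stands for the part that bears it (a point fixed in the world has none). Each returns a list of dicts, best first, with "conf" (0 to 1); they miss things now and then, are a little off and sometimes report something else, mostly with a low value. They report only what shows in the picture. A call takes as long as a camera call.
- imaging.search_frame(target, camera): "at" ([column, row] in pixels, amid what is visible of it).
- imaging.spot_point(target, camera): "at" ([column, row] in pixels: a listed point, or the origin of a listed thing).
The state is a dict: "t": time; "joints": joint angles; "dq": joint speeds; "joint_efforts": joint torques, N m; "tool_pos": TCP position; "tool_rot": TCP orientation; "force": force on the tool from outside, world axes, zero at the start; "torque": the same for the moment, N m; "opening": finger opening in m.
Only numpy, scipy, OpenCV 4.12 (cv2) and the standard library are available. Lean on these libraries where they do the work, as an engineer would, in place of code of your own. Each camera call takes 0.05 s, during which the arm holds its last target. There are 200 camera calls.

### The job

Lock the steel parts case: take the key out of its stand, put it upright into the lock in the lid and, pressing only lightly, turn it gently back and forth until you feel it drop home. Then turn it clockwise, seen from above, as far as it goes so that the bolt tongue comes fully out of the front of the case, and leave the key standing in the lock. Never force the key, and leave the other things lying where they are.

Things in the scene. Friction and masses are not known exactly. Their poses are not given: they have to be found in the camera images.
- case: Flat closed steel case, 150 (its x) x 200 (its y) x 60 mm high, dark lid, fixed to the bench; origin at the centre of its underside, z up, its -x side is the front (faces the robot at yaw 0; yaw within 0.35 rad). The key lock is in the middle of the lid.
- keyhole (a point): Centre of the lock's mouth, top of a steel collar (48 mm across) 66 mm above the bench, 6 mm above the lid. A round funnel, 35 mm wide, narrows in 6 mm depth to a round vertical bore of 23.4 mm diameter, closed to sight by a split rubber seal without resistance. A key home in the lock has its lower end 32 mm below the mouth.
- follower (a point): Fixed point in the bore, 20 mm below the mouth: centre of the top of a hidden brass follower with a slot 6.4 mm wide, which at the start lies anywhere within 0.6 rad either side of the case's x axis. A key not in line pushes the follower down on a spring: 2 N at first, 8 N at 5 mm, then rigid. In line (within 0.08 rad) the pressure vanishes and the key can sink 12 mm below this point.
- slot_stop (a point): Point on the rim of the collar, 24 mm from the lock's axis, 1.0 rad clockwise from the case's x axis: the slot's direction at its clockwise stop (springy, 2 N m per rad). With the key home the follower turns with it, with about 0.06 N m of friction, from wherever it was to this stop (some play). The counter-clockwise stop is 0.65 rad from the case's x axis.
- tongue (a joint): Travel in m of the steel bolt tongue out of the slit in the front of the lid: about 0 drawn in, 0.012 fully out. Driven only by the follower; it does not move while the slot is within 0.6 rad of the case's x axis and comes out in the last part of the clockwise turn.
- tongue_end (a point): Middle of the front end of the bolt tongue (16 mm wide, 6 mm thick), 48 mm above the bench, under the steel staple on the front of the case.
- key: Key, 0.12 kg, 72 mm long, upright in its stand. Origin: middle of its lower end, z up. From below: flat bit 22 mm wide (key's x), 5 mm thick, 12 mm long; round plug, 22 mm diameter, from 12 to 30 mm; 14 mm shank to 40 mm; flat black bow (grip) from 40 to 72 mm, 44 mm wide (x), 10 mm thick (y). A half turn about z makes no difference. The bow stays 8 mm above the lock's mouth.
- stand: Fixed grey block 64 x 64 x 34 mm, origin at the centre of its underside, with a round hole 23 mm wide and 26 mm deep in which the key stands (key's lower end 8 mm above the bench).
- ball_bearing: Bystander: ball bearing lying flat, 52 mm wide, 15 mm high; origin at the centre of its underside.
- hex_nut: Bystander: steel nut, 30 x 34 x 14 mm; origin at the centre of its underside.
- drive_ring_a: Bystander: black toothed ring, 63 mm wide, 22 mm high; origin at the centre of its underside.
- brass_bush: Bystander: brass flanged bush, 36.4 mm wide, 34 mm high; origin at the centre of its underside.

How it is judged:
By the outcome, as a careful person would: the job done as asked, in the order asked, and still so for the second after the job is handed in, with the robot touching nothing.
It also fails if it takes over 72 s, if anything falls off the work surface, if the arm or the gripper's body presses on something with over 40 N, if the wrist force passes 120 N, or if a joint passes its speed limit or range.

## Working session

There is one attempt and no reset: what is moved stays moved. The work goes in short steps, Python scripts to look and compute and a tool call to move; the robot and the scene stay as the last step left them, time stands still between calls to the robot, and variables do not carry over. Pictures are saved under pics/ and viewed, about 8 in all and at most 12, crops included, and the job is handed in when it is done.

Besides the shell and the picture viewer there is one more tool, called after "Call:" by a JSON object that holds its "op" and its "data". arm_command: Moves the arm, as the interface text tells. Its arguments: {"type":"object","properties":{"motion":{"type":"array","items":{"type":"object","properties":{"offset":{"type":"array","items":{"type":"number"}},"roll":{"type":"number"}}}},"jaw":{"type":"number"},"grip_force":{"type":"number"}},"required":["motion"]}

```bash
mkdir -p pics
cat > h.py <<'E'
import numpy as np, cv2
from scipy.spatial.transform import Rotation as R
from station import status, imaging, ticket
def ray2world(info,px,depth=None,z=None):
    p=np.array([(px[0]-info['cx'])/info['fx'],(px[1]-info['cy'])/info['fy'],1.])
    T=np.linalg.inv(np.array(info['world_to_cam']));o=T[:3,3];d=T[:3,:3]@p
    s=depth if z is None else (z-o[2])/d[2]
    return o+s*d
def proj(info,P):
    q=np.array(info['world_to_cam'])@np.r_[P,1]
    return np.array([info['fx']*q[0]/q[2]+info['cx'],info['fy']*q[1]/q[2]+info['cy']])
def st():
    s=status.read_state();r=R.from_rotvec(s['tool_rot']).as_matrix()
    print('t',round(s['t'],2),'pos',np.round(s['tool_pos'],4),'x',np.round(r[:,0],3),'y',np.round(r[:,1],3),'z',np.round(r[:,2],3),'F',np.round(s['force'],1),'T',np.round(s['torque'],2),'op',round(s['opening'],4),'q',np.round(s['joints'],2))
    return s,r
E
python3 - <<'E'
from h import *
st()
zs=dict(key=.008,case=0,keyhole=.066,slot_stop=.066,tongue_end=.048,stand=0,ball_bearing=0,hex_nut=0,drive_ring_a=0,brass_bush=0)
for c in('top','scene'):
    im,d=imaging.camera(c);cv2.imwrite(f'pics/{c}0.png',im);np.save(c+'d.npy',d);i=imaging.camera_info(c)
    for n,z in zs.items():
        for o in imaging.spot_point(n,c)[:1]: print(c,n,np.round(o['at']),round(o['conf'],2),np.round(ray2world(i,o['at'],z=z),3))
st()
E
```

```text
t 0.0 pos [0.245  0.6283 0.2303] x [-0.001 -0.002 -1.   ] y [-0.932  0.363 -0.   ] z [ 0.363  0.932 -0.002] F [-0.7  0.3 -0.5] T [ 0.02  0.01 -0.01] op 0.0856 q [-1.23  0.47 -0.05  1.53  0.02  1.14 -0.08]
top key [214. 226.] 0.52 [0.472 0.267 0.008]
top case [362. 187.] 0.72 [ 0.591 -0.127  0.   ]
top keyhole [366. 182.] 0.69 [ 0.591 -0.129  0.066]
top slot_stop [370. 177.] 0.79 [ 0.603 -0.142  0.066]
top tongue_end [214. 226.] 0.71 [0.466 0.258 0.048]
top stand [213. 229.] 0.62 [0.465 0.271 0.   ]
top ball_bearing [251. 149.] 0.6 [0.691 0.181 0.   ]
top hex_nut [268. 274.] 0.59 [0.348 0.118 0.   ]
top drive_ring_a [438. 211.] 0.67 [ 0.53  -0.333  0.   ]
top brass_bush [215. 149.] 0.53 [0.688 0.282 0.   ]
scene key [228. 287.] 0.68 [0.471 0.267 0.008]
scene case [338. 202.] 0.72 [ 0.566 -0.117  0.   ]
scene keyhole [337. 177.] 0.68 [ 0.581 -0.125  0.066]
scene slot_stop [340. 170.] 0.76 [ 0.603 -0.154  0.066]
scene stand [227. 287.] 0.73 [0.48  0.264 0.   ]
scene ball_bearing [214. 226.] 0.83 [ 0.683  0.179 -0.   ]
scene hex_nut [322. 289.] 0.61 [0.35 0.12 0.  ]
scene drive_ring_a [403. 184.] 0.79 [ 0.521 -0.313  0.   ]
scene brass_bush [177. 244.] 0.8 [0.677 0.279 0.   ]
t 1.1 pos [0.2452 0.6289 0.2313] x [-0.  0. -1.] y [-0.932  0.363  0.   ] z [0.363 0.932 0.   ] F [-0.3 -0.3  0.1] T [-0.07 -0.01  0.02] op 0.0855 q [-1.23  0.47 -0.05  1.53  0.02  1.14 -0.08]
```

View pics/top0.png

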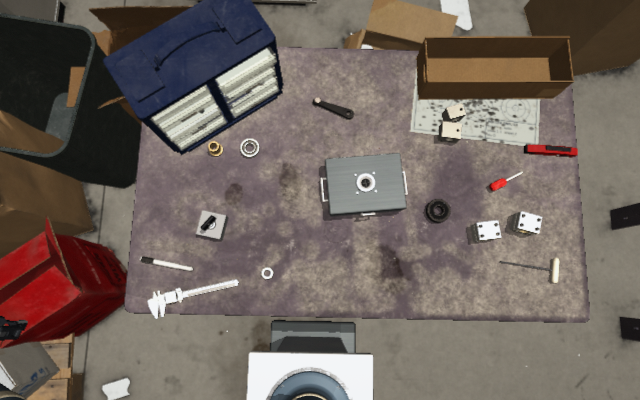

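View pics/scene0.png

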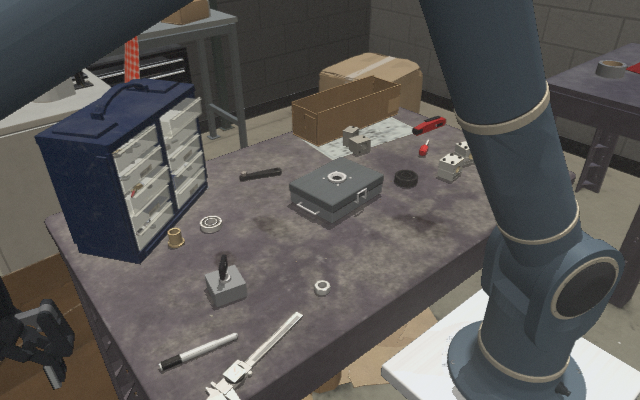

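Top view: the key is in its stand at about (209,224), with the bow lying roughly along image up-right. The case is at about (366,183), the cabinet is behind, and the bystanders are clear of the path.

Call:
{"op": "arm_command", "data": {"motion": [{"offset": [0, -6, -4.5], "roll": 4}, {"offset": [0, -12, -9], "roll": 8}, {"offset": [0, -17, -12.7], "roll": 12}, {"offset": [0, -22, -16.5], "roll": 16}, {"offset": [0, -27, -20], "roll": 20}, {"offset": [0, -31, -23], "roll": 24}, {"offset": [0, -34.3, -25.5], "roll": 24}, {"offset": [0, -34.3, -25.5], "roll": 24}, {"offset": [0, -34.3, -25.5], "roll": 24}]}}

```text
t: 2.22
tool_pos: [0.4717, 0.2675, 0.2314]
tool_rot: [-0.609, 1.483, 0.611]
force: [0.0, 0.2, 0.0]
opening: 0.0855
```

```bash
cat >> h.py <<'E'
def wray(info,px,z):
    u=np.array([px[0]-info['cx'],px[1]-info['cy']]);r=np.hypot(*u);th=r/info['fx']
    d=np.r_[u/max(r,1e-9)*np.sin(th),np.cos(th)]
    T=np.linalg.inv(np.array(info['world_to_cam']));o=T[:3,3];d=T[:3,:3]@d
    return o+(z-o[2])/d[2]*d
E
python3 - <<'E'
from h import *
st();i=imaging.camera_info('wrist');im,d=imaging.camera('wrist');cv2.imwrite('pics/w1.png',im)
print({k:np.round(v,3).tolist() for k,v in i.items()})
for n,z in(('key',.008),('stand',0)):
    for o in imaging.spot_point(n,'wrist')[:1]: print(n,o,wray(i,o['at'],z))
E
```

```text
t 2.23 pos [0.4717 0.2675 0.2314] x [-0.     0.001 -1.   ] y [-0.704  0.71   0.001] z [0.71  0.704 0.   ] F [0.  0.2 0. ] T [0.02 0.   0.01] op 0.0855 q [-0.74  0.25  0.18  1.86 -0.05  1.04  0.24]
{'fx': 309.707, 'fy': 309.707, 'cx': 320.964, 'cy': 201.003, 'world_to_cam': [[0.711, 0.704, 0.0, -0.523], [0.667, -0.674, 0.318, -0.175], [0.224, -0.226, -0.948, 0.336], [0.0, 0.0, 0.0, 1.0]]}
key {'at': [321.8, 167.0], 'conf': 0.6} [0.46942637 0.2702088  0.008     ]
stand {'at': [322.6, 169.6], 'conf': 0.72} [0.47369216 0.26734588 0.        ]
```

View pics/w1.png

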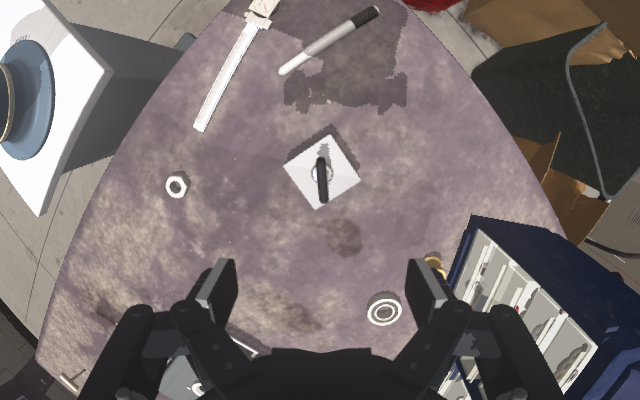

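Wrist view: the bow is at (322,180), nearly upright in the image and slightly tilted. I'll measure its direction with depth.

```bash
cat >> h.py <<'E'
def wcloud(info,d,box):
    x0,x1,y0,y1=box;v,u=np.mgrid[y0:y1,x0:x1];D=d[y0:y1,x0:x1]
    a=u-info['cx'];b=v-info['cy'];r=np.hypot(a,b)+1e-9;th=r/info['fx'];k=np.tan(th)/r
    P=np.stack([a*k*D,b*k*D,D],-1)[D>0]
    T=np.linalg.inv(np.array(info['world_to_cam']));return P@T[:3,:3].T+T[:3,3], v[D>0],u[D>0]
E
python3 - <<'E'
from h import *
i=imaging.camera_info('wrist');im,d=imaging.camera('wrist')
P,v,u=wcloud(i,d,(280,365,120,215))
for lo in(.05,.06,.07):
    m=(P[:,2]>lo)&(P[:,2]<.1);Q=P[m]
    (c,s,a)=cv2.minAreaRect(Q[:,:2].astype(np.float32)*1000)
    w,V=np.linalg.eigh(np.cov(Q[:,:2].T));e=V[:,1]
    print(lo,m.sum(),Q.min(0),Q.max(0),c,s,a,np.degrees(np.arctan2(e[1],e[0])))
E
```

```text
0.05 475 [0.45172598 0.25398117 0.05022607] [0.48855715 0.28583774 0.08183551] (468.97650146484375, 269.682373046875) (13.946084976196289, 43.32258987426758) 56.37961196899414 140.9843415239039
0.06 450 [0.45172598 0.25398117 0.06011704] [0.48855715 0.28583774 0.08183551] (469.5575256347656, 270.2861328125) (10.995485305786133, 43.71099853515625) 51.13080978393555 140.93211190393848
0.07 433 [0.45184369 0.25398117 0.07045644] [0.48855715 0.28583774 0.08183551] (469.5575256347656, 270.2861328125) (10.995485305786133, 43.71099853515625) 51.13080978393555 140.8273910265667
```

Call:
{"op": "arm_command", "data": {"motion": [{"offset": [5, 0.33, 0.05], "roll": -6}, {"offset": [10, 0.33, 0.05], "roll": -6}, {"offset": [14, 0.33, 0.05], "roll": -6}, {"offset": [17, 0.33, 0.05], "roll": -6}, {"offset": [18.3, 0.33, 0.05], "roll": -6}, {"offset": [18.3, 0.33, 0.05], "roll": -6}], "jaw": 4}}

```text
t: 3.18
tool_pos: [0.4697, 0.2699, 0.0479]
tool_rot: [-0.692, 1.459, 0.692]
force: [-0.4, 0.4, 0.6]
opening: 0.0396
```

Call:
{"op": "arm_command", "data": {"motion": [{"offset": [0, 0, 0], "roll": 0}, {"offset": [0, 0, 0], "roll": 0}, {"offset": [0, 0, 0], "roll": 0}, {"offset": [0, 0, 0], "roll": 0}, {"offset": [0, 0, 0], "roll": 0}, {"offset": [0, 0, 0], "roll": 0}], "jaw": 0, "grip_force": 50}}

```text
t: 3.92
tool_pos: [0.4711, 0.2701, 0.0498]
tool_rot: [-0.69, 1.455, 0.691]
force: [-0.4, -0.3, 7.1]
opening: 0.0091
```

Run:
```python
from h import *
st();i=imaging.camera_info('wrist');im,d=imaging.camera('wrist');cv2.imwrite('pics/w2.png',im)
```

```text
t 3.92 pos [0.4711 0.2701 0.0498] x [ 0.002  0.002 -1.   ] y [-0.774  0.633 -0.001] z [0.633 0.774 0.003] F [-0.4 -0.3  7.1] T [-0.08  0.21  0.01] op 0.0091 q [-0.7   0.49  0.13  2.01 -0.1   0.64  0.38]
```

View pics/w2.png

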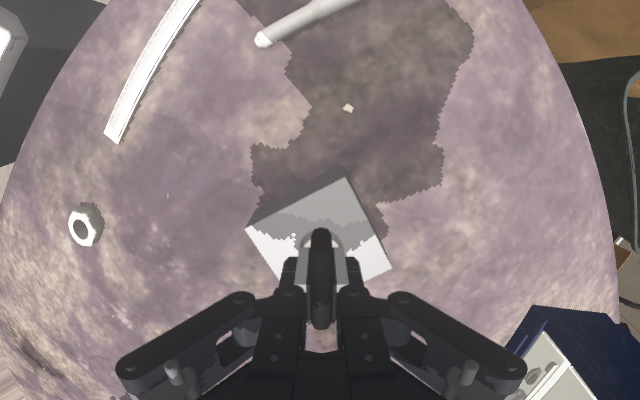

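Key gripped, with the bow between the pads at (320,280). Next I lift it slowly, carry it past the lock and turn the bow along the case's x axis.

Call:
{"op": "arm_command", "data": {"motion": [{"offset": [-1, 0, 0], "roll": 0}, {"offset": [-3, 0, 0], "roll": 0}, {"offset": [-6, 0, 0], "roll": 0}, {"offset": [-11, 0, 0], "roll": 0}, {"offset": [-14, -4, -2], "roll": -5}, {"offset": [-14, -9, -4.4], "roll": -11}, {"offset": [-14, -14, -6.9], "roll": -17}, {"offset": [-14, -19, -9.3], "roll": -23}, {"offset": [-14, -24, -11.8], "roll": -29}, {"offset": [-14, -29, -14.2], "roll": -35}, {"offset": [-14, -34, -16.7], "roll": -40}, {"offset": [-14, -38.5, -18.9], "roll": -42.7}]}}

```text
t: 5.48
tool_pos: [0.6484, -0.1229, 0.1886]
tool_rot: [-1.253, 1.18, 1.254]
force: [1.3, 0.7, -2.5]
opening: 0.0093
```

Call:
{"op": "arm_command", "data": {"motion": [{"offset": [0, 0, 0], "roll": 0}, {"offset": [0, 0, 0], "roll": 0}]}}

```text
t: 5.72
tool_pos: [0.6478, -0.1201, 0.1881]
tool_rot: [-1.251, 1.181, 1.254]
force: [0.1, 0.3, -1.8]
opening: 0.0092
```

Run:
```python
from h import *
st();i=imaging.camera_info('wrist');im,d=imaging.camera('wrist');cv2.imwrite('pics/w3.png',im);np.savez('w3.npz',d=d,W=i['world_to_cam'])
for n,z in(('keyhole',.066),('slot_stop',.066),('case',0),('tongue_end',.048)):
    for o in imaging.spot_point(n,'wrist')[:1]: print(n,o,wray(i,o['at'],z))
o=imaging.spot_point('key','wrist')[:1];print(o)
st()
```

```text
t 5.72 pos [ 0.6478 -0.1201  0.1881] x [-0.001  0.001 -1.   ] y [-0.998 -0.059  0.001] z [-0.059  0.998  0.001] F [ 0.1  0.3 -1.8] T [0.04 0.03 0.02] op 0.0092 q [ 0.01  0.48  0.16  1.63 -0.09  1.04  1.82]
keyhole {'at': [311.8, 126.1], 'conf': 0.78} [ 0.58663525 -0.13096235  0.066     ]
slot_stop {'at': [287.3, 139.1], 'conf': 0.81} [ 0.59890475 -0.1514145   0.066     ]
case {'at': [313.4, 119.9], 'conf': 0.87} [ 0.58539167 -0.13119775  0.        ]
[{'at': [323.3, 231.1], 'conf': 0.92}]
t 6.03 pos [ 0.6482 -0.1194  0.1884] x [-0.  0. -1.] y [-0.998 -0.061 -0.   ] z [-0.061  0.998  0.   ] F [-0.3 -0.5 -1.4] T [ 0.   -0.04 -0.03] op 0.0095 q [ 0.    0.48  0.16  1.63 -0.09  1.04  1.82]
```

View pics/w3.png

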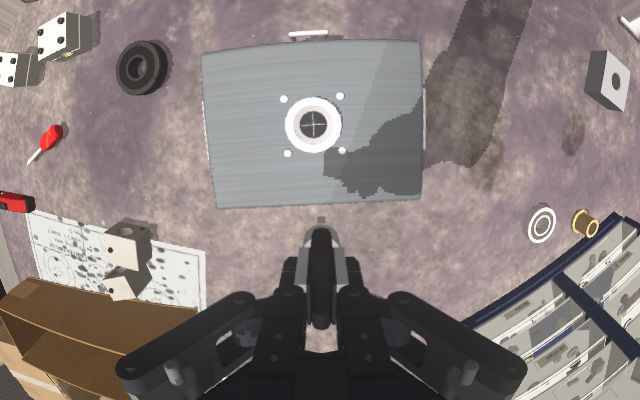

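The lock collar is at (313,125), the case front at the top (handle at 308,33), and the key tip is visible at (321,218). I'll refine from the depth.

Run:
```python
from h import *
f=np.load('w3.npz');i=imaging.camera_info('wrist');j=dict(i,world_to_cam=f['W']);d=f['d'];im=cv2.imread('pics/w3.png')
P,v,u=wcloud(j,d,(190,435,35,215))
m=(P[:,2]>.05)&(P[:,2]<.063);print('lid z',np.median(P[m][:,2]),cv2.minAreaRect(P[m][:,:2].astype(np.float32)*1000))
mask=np.zeros((400,640),np.uint8);g=im.min(2)>200;box=(slice(92,160),slice(280,350));mask[box]=g[box]*255
n,l,s,c=cv2.connectedComponentsWithStats(mask);k=1+np.argmax(s[1:,4]);ct,_=cv2.findContours((l==k).astype(np.uint8),0,2);ct=max(ct,key=len)
W=np.array([wray(j,p[0],.066)[:2] for p in ct])*1000
print('collar',cv2.fitEllipse(W.astype(np.float32)))
# wrist-cam projection of nominal key tip
def wproj(P):
    q=j['world_to_cam']@np.r_[P,1];r=np.hypot(*q[:2]);th=np.arctan2(r,q[2]);return q[:2]/r*th*i['fx']+[i['cx'],i['cy']]
t=np.array([.6478,-.1201,.1881]);y=np.array([-.998,-.06,0]);z=np.array([-.06,.998,0])
for dz in(.042,.030): print([np.round(wproj(t-[0,0,dz]+y*a),1).tolist() for a in(-.011,0,.011)])
print('bow edge',[np.round(wproj(t-[0,0,h]+y*.022),1).tolist() for h in(-.002,.0,-.03)])
P,v,u=wcloud(j,d,(300,345,205,270));a=(P-t)@np.c_[y,z,[0,0,1]]
m=(abs(a[:,0])<.03)&(abs(a[:,1])<.02)&(a[:,2]>-.05)
for lo in np.arange(-.045,.03,.006):
    q=a[m&(a[:,2]>lo)&(a[:,2]<lo+.006)]
    if len(q)>5:print(round(lo,3),len(q),'y',q[:,0].min().round(4),q[:,0].max().round(4),'z',q[:,1].min().round(4),q[:,1].max().round(4))
o=cv2.resize(im[195:300,270:375],None,fx=5,fy=5,interpolation=cv2.INTER_CUBIC);cv2.imwrite('pics/w3c.png',o)
```

```text
lid z 0.06014825373967381 ((582.6205444335938, -130.39773559570312), (156.34889221191406, 200.76181030273438), 6.155126094818115)
collar ((585.4760131835938, -130.44927978515625), (47.303043365478516, 47.6604118347168), 152.84085083007812)
[[320.3, 247.0], [320.2, 232.0], [320.2, 216.4]]
[[320.2, 255.6], [320.2, 240.0], [320.2, 223.6]]
bow edge [[320.0, 228.1], [320.0, 226.5], [319.9, 255.1]]
-0.045 11 y 0.0115 0.012 z -0.0014 0.0024
-0.039 26 y 0.0111 0.012 z -0.0014 0.0024
-0.033 70 y 0.0019 0.0124 z -0.0098 0.0114
-0.027 105 y 0.0016 0.0121 z -0.0104 0.0114
-0.021 67 y 0.0026 0.0103 z -0.0099 0.0111
-0.015 125 y 0.0037 0.01 z -0.0097 0.0106
-0.003 19 y 0.021 0.0225 z -0.0025 0.0035
0.003 184 y 0.0114 0.0233 z -0.0101 0.0115
0.009 246 y 0.0116 0.0231 z -0.0097 0.0114
0.015 241 y 0.0116 0.0231 z -0.0094 0.0112
0.021 314 y 0.0116 0.0231 z -0.009 0.0108
0.027 349 y 0.0141 0.0226 z -0.0047 0.0056
```

View pics/w3c.png

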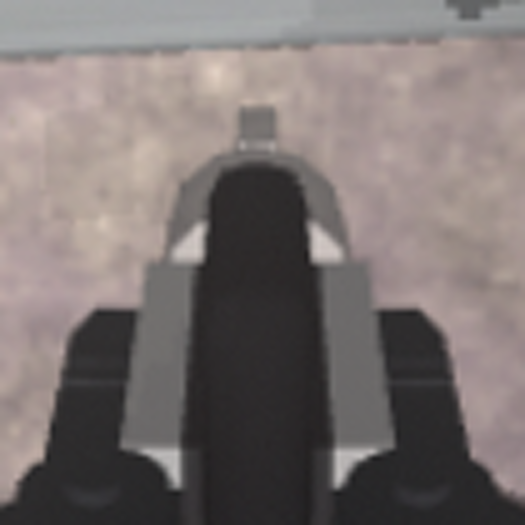

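Call:
{"op": "arm_command", "data": {"motion": [{"offset": [0, 3, -0.4], "roll": 0}, {"offset": [1, 6.24, -0.77], "roll": 0}, {"offset": [4, 6.24, -0.77], "roll": 0}, {"offset": [6.5, 6.24, -0.77], "roll": 0}, {"offset": [7.5, 6.24, -0.77], "roll": 0}, {"offset": [7.5, 6.24, -0.77], "roll": 0}, {"offset": [7.5, 6.24, -0.77], "roll": 0}]}}

```text
t: 6.9
tool_pos: [0.5874, -0.1321, 0.1143]
tool_rot: [-1.254, 1.179, 1.251]
force: [0.2, -0.3, -2.0]
opening: 0.0092
```

Run:
```python
from h import *
st();im,d=imaging.camera('wrist');cv2.imwrite('pics/w4.png',cv2.resize(im[140:300,220:420],None,fx=4,fy=4,interpolation=cv2.INTER_CUBIC))
```

```text
t 6.9 pos [ 0.5874 -0.1321  0.1143] x [ 0.002 -0.    -1.   ] y [-0.998 -0.059 -0.002] z [-0.059  0.998 -0.   ] F [ 0.2 -0.3 -2. ] T [-0.02  0.02 -0.02] op 0.0092 q [ 0.04  0.47  0.15  1.84 -0.09  0.84  1.87]
```

View pics/w4.png

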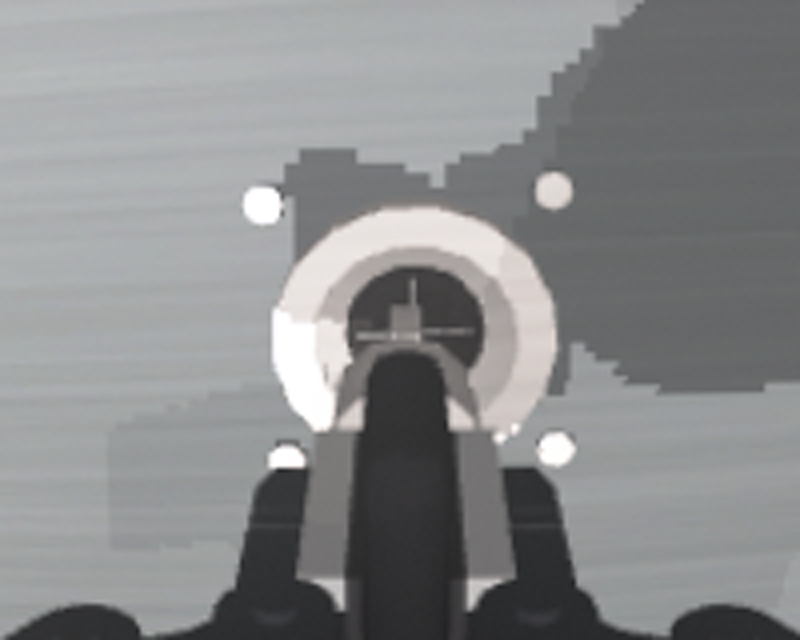

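Key tip at crop (405,320), collar centre at x≈414: about 1.5 mm off to the left. I'll correct that while going into the funnel.

Call:
{"op": "arm_command", "data": {"motion": [{"offset": [0, 0.08, 0.14], "roll": 0}, {"offset": [0.4, 0.08, 0.14], "roll": 0}, {"offset": [0.9, 0.08, 0.14], "roll": 0}, {"offset": [1.4, 0.08, 0.14], "roll": 0}, {"offset": [1.4, 0.08, 0.14], "roll": 0}]}}

```text
t: 7.58
tool_pos: [0.5854, -0.1307, 0.0986]
tool_rot: [-1.252, 1.181, 1.254]
force: [0.3, 0.2, -1.5]
opening: 0.0093
```

```bash
python3 -c "
from h import *
st()"
```

```text
t 7.58 pos [ 0.5854 -0.1307  0.0986] x [-0.001  0.    -1.   ] y [-0.998 -0.059  0.001] z [-0.059  0.998  0.   ] F [ 0.3  0.2 -1.5] T [-0.06  0.07  0.03] op 0.0093 q [ 0.04  0.49  0.15  1.85 -0.1   0.81  1.87]
```

Free so far; go on to the follower.

Call:
{"op": "arm_command", "data": {"motion": [{"offset": [0.3, 0, 0], "roll": 0}, {"offset": [0.6, 0, 0], "roll": 0}, {"offset": [0.8, 0, 0], "roll": 0}, {"offset": [0.8, 0, 0], "roll": 0}]}}

```text
t: 8.07
tool_pos: [0.5855, -0.1307, 0.0911]
tool_rot: [-1.253, 1.181, 1.253]
force: [0.0, -0.2, -0.7]
opening: 0.009
```

Call:
{"op": "arm_command", "data": {"motion": [{"offset": [0.2, 0, 0], "roll": 0}, {"offset": [0.4, 0, 0], "roll": 0}, {"offset": [0.4, 0, 0], "roll": 0}, {"offset": [0.4, 0, 0], "roll": 0}]}}

```text
t: 8.57
tool_pos: [0.5858, -0.1307, 0.0874]
tool_rot: [-1.253, 1.18, 1.253]
force: [-0.9, 0.2, -0.1]
opening: 0.0089
```

```bash
python3 -c "
from h import *
st()"
```

```text
t 8.57 pos [ 0.5858 -0.1307  0.0874] x [ 0.  0. -1.] y [-0.998 -0.059 -0.   ] z [-0.059  0.998  0.   ] F [-0.9  0.2 -0.1] T [-0.01  0.01 -0.04] op 0.0089 q [ 0.04  0.51  0.15  1.86 -0.1   0.79  1.87]
```

Call:
{"op": "arm_command", "data": {"motion": [{"offset": [0.1, 0, 0], "roll": 0}, {"offset": [0.25, 0, 0], "roll": 0}, {"offset": [0.25, 0, 0], "roll": 0}, {"offset": [0.25, 0, 0], "roll": 0}]}}

```text
t: 9.07
tool_pos: [0.5858, -0.1307, 0.085]
tool_rot: [-1.253, 1.18, 1.252]
force: [-0.8, -0.4, 2.4]
opening: 0.0093
```

Call:
{"op": "arm_command", "data": {"motion": [{"offset": [0, 0, 0], "roll": 3}, {"offset": [0, 0, 0], "roll": 6}, {"offset": [0, 0, 0], "roll": 9}, {"offset": [0, 0, 0], "roll": 12}, {"offset": [0, 0, 0], "roll": 15}, {"offset": [0, 0, 0], "roll": 18}, {"offset": [0, 0, 0], "roll": 18}]}}

```text
t: 9.95
tool_pos: [0.5862, -0.1307, 0.0851]
tool_rot: [-1.021, 1.318, 1.019]
force: [0.4, 0.5, 2.4]
opening: 0.0092
```

```bash
python3 -c "
from h import *
st()"
```

```text
t 9.95 pos [ 0.5862 -0.1307  0.0851] x [ 0.001 -0.    -1.   ] y [-0.968  0.251 -0.001] z [ 0.251  0.968 -0.   ] F [0.4 0.5 2.4] T [ 0.06 -0.05 -0.03] op 0.0092 q [-0.02  0.51  0.23  1.86 -0.16  0.78  1.61]
```

Call:
{"op": "arm_command", "data": {"motion": [{"offset": [0, 0, 0], "roll": 3}, {"offset": [0, 0, 0], "roll": 6}, {"offset": [0, 0, 0], "roll": 9}, {"offset": [0, 0, 0], "roll": 12}, {"offset": [0, 0, 0], "roll": 15}, {"offset": [0, 0, 0], "roll": 15}]}}

```text
t: 10.7
tool_pos: [0.5861, -0.1307, 0.085]
tool_rot: [-0.822, 1.409, 0.821]
force: [0.4, 0.5, 2.7]
opening: 0.0091
```

Call:
{"op": "arm_command", "data": {"motion": [{"offset": [0, 0, 0], "roll": -5}, {"offset": [0, 0, 0], "roll": -10}, {"offset": [0, 0, 0], "roll": -15}, {"offset": [0, 0, 0], "roll": -20}, {"offset": [0, 0, 0], "roll": -25}, {"offset": [0, 0, 0], "roll": -30}, {"offset": [0, 0, 0], "roll": -33}, {"offset": [0, 0, 0], "roll": -36}, {"offset": [0, 0, 0], "roll": -39}, {"offset": [0, 0, 0], "roll": -42}, {"offset": [0, 0, 0], "roll": -45}, {"offset": [0, 0, 0], "roll": -45}]}}

```text
t: 12.2
tool_pos: [0.5858, -0.131, 0.0849]
tool_rot: [-1.405, 1.069, 1.404]
force: [-0.1, 0.8, 2.6]
opening: 0.0096
```

Call:
{"op": "arm_command", "data": {"motion": [{"offset": [0, 0, 0], "roll": -3}, {"offset": [0, 0, 0], "roll": -6}, {"offset": [0, 0, 0], "roll": -9}, {"offset": [0, 0, 0], "roll": -12}, {"offset": [0, 0, 0], "roll": -12}]}}

```text
t: 12.82
tool_pos: [0.5857, -0.1305, 0.0848]
tool_rot: [-1.551, 0.944, 1.552]
force: [0.7, 0.6, 3.4]
opening: 0.0094
```

```bash
python3 -c "
from h import *
st()"
```

```text
t 12.82 pos [ 0.5857 -0.1305  0.0848] x [ 0.  0. -1.] y [-0.888 -0.46  -0.   ] z [-0.46   0.888  0.   ] F [0.7 0.6 3.4] T [ 0.09 -0.02  0.03] op 0.0094 q [ 0.12  0.51  0.04  1.85 -0.03  0.78  2.22]
```

Now at about +21°; continue.

Call:
{"op": "arm_command", "data": {"motion": [{"offset": [0, 0, 0], "roll": -3}, {"offset": [0, 0, 0], "roll": -6}, {"offset": [0, 0, 0], "roll": -9}, {"offset": [0, 0, 0], "roll": -12}, {"offset": [0, 0, 0], "roll": -15}, {"offset": [0, 0, 0], "roll": -15}]}}

```text
t: 13.58
tool_pos: [0.5858, -0.1312, 0.0843]
tool_rot: [-1.729, 0.765, 1.728]
force: [1.2, -0.6, -2.4]
opening: 0.0097
```

```bash
python3 -c "
from h import *
st()"
```

```text
t 13.57 pos [ 0.5858 -0.1312  0.0843] x [ 0. -0. -1.] y [-0.74  -0.673 -0.   ] z [-0.673  0.74  -0.001] F [ 1.2 -0.6 -2.4] T [-0.33 -0.53 -0.  ] op 0.0097 q [ 0.17  0.51 -0.03  1.85  0.02  0.78  2.44]
```

The pressure vanished, so the bit is in the slot. I'll back off the ccw stop a few degrees and let it sink slowly.

Call:
{"op": "arm_command", "data": {"motion": [{"offset": [0, 0, 0], "roll": 2}, {"offset": [0, 0, 0], "roll": 4}, {"offset": [0.2, 0, 0], "roll": 4}, {"offset": [0.3, 0, 0], "roll": 4}, {"offset": [0.3, 0, 0], "roll": 4}]}}

```text
t: 14.2
tool_pos: [0.5856, -0.1308, 0.0818]
tool_rot: [-1.683, 0.814, 1.683]
force: [1.1, -1.3, -0.2]
opening: 0.009
```

```bash
python3 -c "
from h import *
st()"
```

```text
t 14.2 pos [ 0.5856 -0.1308  0.0818] x [ 0. -0. -1.] y [-0.784 -0.621  0.   ] z [-0.621  0.784 -0.   ] F [ 1.1 -1.3 -0.2] T [-0.42 -0.21 -0.05] op 0.009 q [ 0.16  0.51 -0.01  1.85  0.01  0.78  2.38]
```

Call:
{"op": "arm_command", "data": {"motion": [{"offset": [0.15, 0, 0], "roll": 0}, {"offset": [0.3, 0, 0], "roll": 0}, {"offset": [0.3, 0, 0], "roll": 0}]}}

```text
t: 14.58
tool_pos: [0.5857, -0.1308, 0.0787]
tool_rot: [-1.683, 0.814, 1.683]
force: [1.2, -1.6, -0.1]
opening: 0.0091
```

Call:
{"op": "arm_command", "data": {"motion": [{"offset": [0.15, 0, 0], "roll": 0}, {"offset": [0.25, 0, 0], "roll": 0}, {"offset": [0.25, 0, 0], "roll": 0}]}}

```text
t: 14.95
tool_pos: [0.5857, -0.1308, 0.0762]
tool_rot: [-1.683, 0.814, 1.683]
force: [1.4, -2.2, 0.0]
opening: 0.0095
```

```bash
python3 -c "
from h import *
st()"
```

```text
t 14.95 pos [ 0.5857 -0.1308  0.0762] x [ 0.  0. -1.] y [-0.784 -0.621 -0.   ] z [-0.621  0.784 -0.   ] F [ 1.4 -2.2  0. ] T [-0.45 -0.34  0.01] op 0.0095 q [ 0.16  0.52 -0.01  1.86  0.01  0.77  2.38]
```

Call:
{"op": "arm_command", "data": {"motion": [{"offset": [0.1, 0, 0], "roll": 0}, {"offset": [0.1, 0, 0], "roll": 0}, {"offset": [0.1, 0, 0], "roll": 0}]}}

```text
t: 15.32
tool_pos: [0.5857, -0.1307, 0.0753]
tool_rot: [-1.683, 0.814, 1.683]
force: [0.6, -0.8, -1.4]
opening: 0.0093
```

Call:
{"op": "arm_command", "data": {"motion": [{"offset": [0.1, 0, 0], "roll": 0}, {"offset": [0.1, 0, 0], "roll": 0}, {"offset": [0.1, 0, 0], "roll": 0}]}}

```text
t: 15.7
tool_pos: [0.5857, -0.1308, 0.0744]
tool_rot: [-1.683, 0.814, 1.683]
force: [0.8, -2.7, 1.0]
opening: 0.009
```

Call:
{"op": "arm_command", "data": {"motion": [{"offset": [0.1, 0, 0], "roll": 0}, {"offset": [0.1, 0, 0], "roll": 0}, {"offset": [0.1, 0, 0], "roll": 0}]}}

```text
t: 16.08
tool_pos: [0.5857, -0.1308, 0.0734]
tool_rot: [-1.684, 0.814, 1.683]
force: [1.6, -1.3, 1.6]
opening: 0.0092
```

Run:
```python
from h import *
s,r=st();i=imaging.camera_info('wrist');im,d=imaging.camera('wrist');cv2.imwrite('pics/w5.png',cv2.resize(im[140:340,200:440],None,fx=3,fy=3,interpolation=cv2.INTER_CUBIC))
P,v,u=wcloud(i,d,(295,350,160,330));a=(P-s['tool_pos'])@np.c_[r[:,1],r[:,2],[0,0,1]]
m=(abs(a[:,1])<.004)&(a[:,0]<.03)&(a[:,0]>.013)&(a[:,2]>-.006)
print('bow front',[ (round(lo,3),int((m&(a[:,2]>lo)&(a[:,2]<=lo+.002)).sum())) for lo in np.arange(-.006,.04,.002)])
m&=a[:,2]>.02;print('top z world',np.percentile(P[m][:,2],[50,90,98]),'y max',a[m][:,0].max())
m=(P[:,2]>.0635)&(P[:,2]<.0685);print('collar z',np.median(P[m][:,2]),m.sum())
```

```text
t 16.07 pos [ 0.5857 -0.1308  0.0734] x [ 0.  0. -1.] y [-0.784 -0.621 -0.   ] z [-0.621  0.784 -0.   ] F [ 1.6 -1.3  1.6] T [-0.52 -0.32 -0.05] op 0.0092 q [ 0.16  0.52 -0.01  1.86  0.01  0.76  2.38]
bow front [(np.float64(-0.006), 2), (np.float64(-0.004), 0), (np.float64(-0.002), 0), (np.float64(0.0), 7), (np.float64(0.002), 23), (np.float64(0.004), 21), (np.float64(0.006), 22), (np.float64(0.008), 31), (np.float64(0.01), 33), (np.float64(0.012), 20), (np.float64(0.014), 36), (np.float64(0.016), 32), (np.float64(0.018), 29), (np.float64(0.02), 37), (np.float64(0.022), 41), (np.float64(0.024), 35), (np.float64(0.026), 85), (np.float64(0.028), 203), (np.float64(0.03), 83), (np.float64(0.032), 0), (np.float64(0.034), 0), (np.float64(0.036), 0), (np.float64(0.038), 0)]
top z world [0.1021614  0.10366486 0.10439997] y max 0.022437674670453326
collar z 0.06593961552449953 971
```

View pics/w5.png

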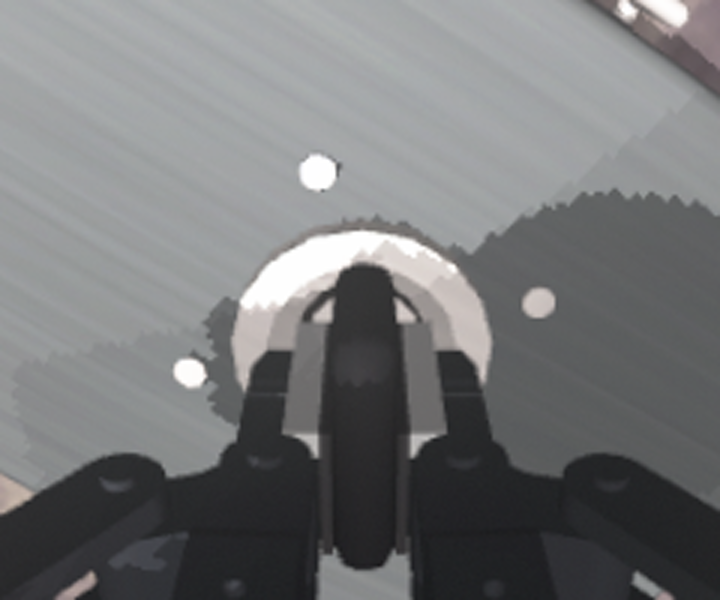

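The bow's underside is about 8–9 mm above the mouth, so it is nearly home. One more light nudge.

Call:
{"op": "arm_command", "data": {"motion": [{"offset": [0.1, 0, 0], "roll": 0}, {"offset": [0.1, 0, 0], "roll": 0}, {"offset": [0.1, 0, 0], "roll": 0}]}}

```text
t: 16.5
tool_pos: [0.5857, -0.1307, 0.0724]
tool_rot: [-1.683, 0.814, 1.683]
force: [0.7, -1.7, 3.4]
opening: 0.0096
```

Call:
{"op": "arm_command", "data": {"motion": [{"offset": [-0.1, 0, 0], "roll": 3}, {"offset": [-0.1, 0, 0], "roll": 9}, {"offset": [-0.1, 0, 0], "roll": 16}, {"offset": [-0.1, 0, 0], "roll": 23}, {"offset": [-0.1, 0, 0], "roll": 30}, {"offset": [-0.1, 0, 0], "roll": 37}, {"offset": [-0.1, 0, 0], "roll": 44}, {"offset": [-0.1, 0, 0], "roll": 51}, {"offset": [-0.1, 0, 0], "roll": 58}, {"offset": [-0.1, 0, 0], "roll": 64}, {"offset": [-0.1, 0, 0], "roll": 68}, {"offset": [-0.1, 0, 0], "roll": 68}]}}

```text
t: 18.0
tool_pos: [0.5857, -0.1299, 0.0731]
tool_rot: [-0.821, 1.41, 0.822]
force: [0.9, 0.0, 1.8]
opening: 0.0095
```

```bash
python3 -c "
from h import *
st()"
```

```text
t 18.0 pos [ 0.5857 -0.1299  0.0731] x [-0.     0.001 -1.   ] y [-0.87   0.493  0.   ] z [0.493 0.87  0.001] F [0.9 0.  1.8] T [-0.14 -0.28  0.05] op 0.0095 q [-0.07  0.54  0.3   1.87 -0.22  0.76  1.4 ]
```

Call:
{"op": "arm_command", "data": {"motion": [{"offset": [0, 0, 0], "roll": 4}, {"offset": [0, 0, 0], "roll": 8}, {"offset": [0, 0, 0], "roll": 12}, {"offset": [0, 0, 0], "roll": 16}, {"offset": [0, 0, 0], "roll": 19}, {"offset": [0, 0, 0], "roll": 22}, {"offset": [0, 0, 0], "roll": 22}]}}

```text
t: 18.88
tool_pos: [0.586, -0.1297, 0.0732]
tool_rot: [-0.525, 1.505, 0.527]
force: [2.1, 1.3, 3.0]
opening: 0.0094
```

```bash
python3 -c "
from h import *
st()"
```

```text
t 18.88 pos [ 0.586  -0.1297  0.0732] x [ 0.     0.001 -1.   ] y [-0.623  0.782  0.001] z [0.782 0.623 0.001] F [2.1 1.3 3. ] T [ 0.17 -0.52  0.09] op 0.0094 q [-0.14  0.55  0.4   1.88 -0.3   0.77  1.09]
```

Key about at the stop direction; advance in small steps while watching the torque.

Call:
{"op": "arm_command", "data": {"motion": [{"offset": [0, 0, 0], "roll": 2}, {"offset": [0, 0, 0], "roll": 3}, {"offset": [0, 0, 0], "roll": 3}]}}

```text
t: 19.25
tool_pos: [0.586, -0.1298, 0.0733]
tool_rot: [-0.484, 1.515, 0.485]
force: [2.3, 3.1, 3.1]
opening: 0.0091
```

```bash
python3 -c "
from h import *
st()"
```

```text
t 19.25 pos [ 0.586  -0.1298  0.0733] x [ 0.     0.001 -1.   ] y [-0.58   0.815  0.001] z [0.815 0.58  0.001] F [2.3 3.1 3.1] T [ 0.68 -0.73  0.09] op 0.0091 q [-0.15  0.55  0.41  1.88 -0.31  0.77  1.04]
```

Call:
{"op": "arm_command", "data": {"motion": [{"offset": [0, 0, 0], "roll": 2}, {"offset": [0, 0, 0], "roll": 3}, {"offset": [0, 0, 0], "roll": 3}]}}

```text
t: 19.62
tool_pos: [0.586, -0.1299, 0.0733]
tool_rot: [-0.442, 1.524, 0.444]
force: [3.1, 4.0, 3.9]
opening: 0.0094
```

Run:
```python
from h import *
st();im,d=imaging.camera('scene');cv2.imwrite('pics/s6.png',cv2.resize(im[140:250,260:420],None,fx=5,fy=5,interpolation=cv2.INTER_CUBIC))
for c in('scene','wrist'):
    if c=='wrist': imaging.camera(c)
    print(c,imaging.spot_point('tongue_end',c)[:1])
```

```text
t 19.62 pos [ 0.586  -0.1299  0.0733] x [ 0.     0.001 -1.   ] y [-0.536  0.844  0.001] z [0.844 0.536 0.001] F [3.1 4.  3.9] T [ 1.06 -0.84  0.13] op 0.0094 q [-0.16  0.55  0.43  1.88 -0.32  0.78  1.  ]
scene [{'at': [361.7, 194.5], 'conf': 0.6}]
wrist [{'at': [191.2, 181.6], 'conf': 0.7}]
```

View pics/s6.png

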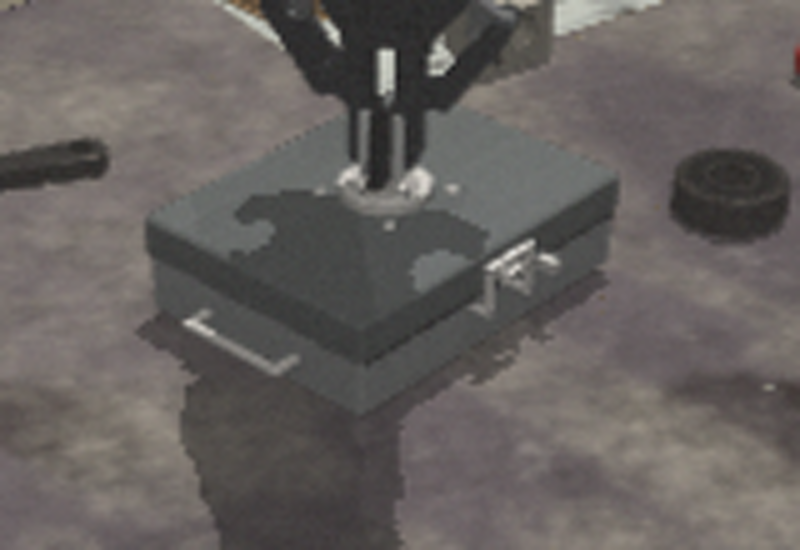

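Run:
```python
from h import *
i=imaging.camera_info('wrist');im,d=imaging.camera('wrist')
o=imaging.spot_point('tongue_end','wrist')[0]['at'];print(o)
ya=np.radians(6.2);B=np.array([[np.cos(ya),np.sin(ya)],[-np.sin(ya),np.cos(ya)]])
c=np.array([.5855,-.1304]);print('case frame mm',B@(wray(i,o,.048)[:2]-c)*1000)
x,y=map(int,o);P,v,u=wcloud(i,d,(x-45,x+45,y-45,y+45));a=np.c_[(P[:,:2]-c)@B.T,P[:,2]]*1000
for lo,hi in((55,62),(50.2,53),(40,50),(20,35)):
    for w in((-7,7),(-25,-16),(16,25)):
        q=a[(a[:,2]>lo)&(a[:,2]<hi)&(a[:,1]>w[0])&(a[:,1]<w[1])&(a[:,0]<-60)&(a[:,0]>-110)]
        if len(q)>3:print('z',lo,hi,'y',w,len(q),'x pct 2/50',np.percentile(q[:,0],[2,20,50]).round(1))
cv2.imwrite('pics/w7.png',cv2.resize(im[y-50:y+50,x-60:x+60],None,fx=6,fy=6,interpolation=cv2.INTER_CUBIC))
```

```text
[322.9, 242.3]
case frame mm [0.50764155 0.82286654]
```

View pics/w7.png

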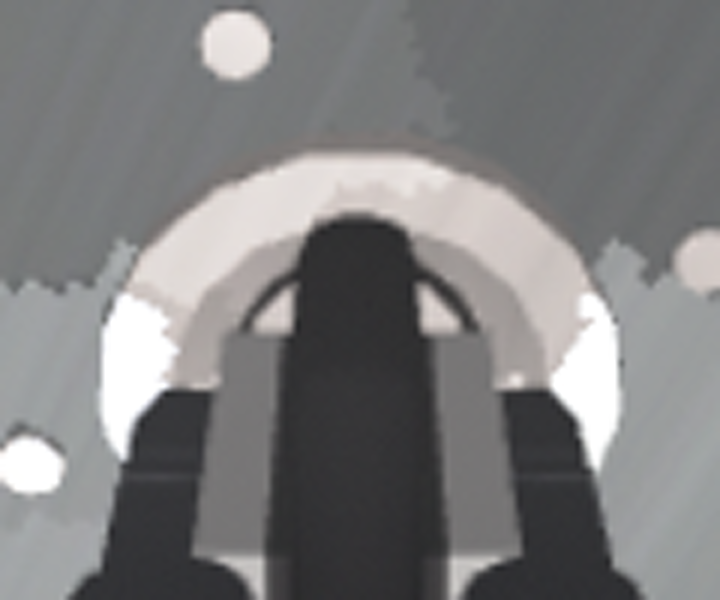

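That detection was false: the crop just shows the key well seated in the collar. I'll look at the tongue's predicted place instead.

```bash
cat > tg.py <<'E'
from h import *
st();i=imaging.camera_info('wrist');im,d=imaging.camera('wrist')
ya=np.radians(6.2);B=np.array([[np.cos(ya),np.sin(ya)],[-np.sin(ya),np.cos(ya)]]);c=np.array([.5855,-.1304])
W=np.r_[c+B.T@[-.085,0],.048];q=np.array(i['world_to_cam'])@np.r_[W,1];r=np.hypot(*q[:2]);px=q[:2]/r*np.arctan2(r,q[2])*i['fx']+[i['cx'],i['cy']];print(px)
x,y=map(int,px)
P,v,u=wcloud(i,d,(max(0,x-70),min(640,x+70),max(0,y-70),min(400,y+70)));a=np.c_[(P[:,:2]-c)@B.T,P[:,2]]*1000
for lo,hi in((55,64),(50,55),(44,50),(20,40)):
    for w in((-6,6),(-14,-9),(9,14),(-40,-20),(20,40)):
        q=a[(a[:,2]>lo)&(a[:,2]<hi)&(a[:,1]>w[0])&(a[:,1]<w[1])&(a[:,0]<-60)&(a[:,0]>-110)]
        if len(q)>3:print('z',lo,hi,'y',w,len(q),'x',np.percentile(q[:,0],[2,20,50]).round(1))
cv2.imwrite('pics/tg.png',cv2.resize(im[max(0,y-45):y+45,max(0,x-60):x+60],None,fx=6,fy=6,interpolation=cv2.INTER_CUBIC))
E
python3 tg.py
```

```text
t 19.93 pos [ 0.586  -0.1298  0.0733] x [ 0.     0.001 -1.   ] y [-0.536  0.844  0.001] z [0.844 0.536 0.001] F [3.1 4.5 2.1] T [ 1.09 -0.83  0.09] op 0.009 q [-0.16  0.55  0.43  1.88 -0.32  0.78  1.  ]
[193.55558167 183.99775578]
z 55 64 y (-6, 6) 638 x [-83.6 -80.1 -69.4]
z 55 64 y (-14, -9) 250 x [-83.5 -79.8 -68.9]
z 55 64 y (9, 14) 285 x [-84.  -80.4 -69.3]
z 55 64 y (-40, -20) 485 x [-74.6 -71.9 -68. ]
z 55 64 y (20, 40) 959 x [-74.6 -71.3 -67. ]
z 50 55 y (-6, 6) 139 x [-86.3 -80.  -78.7]
z 50 55 y (-14, -9) 9 x [-80.7 -80.3 -79.9]
z 44 50 y (-14, -9) 18 x [-81.8 -81.2 -80.6]
z 20 40 y (-40, -20) 98 x [-85.5 -84.5 -82.4]
```

View pics/tg.png

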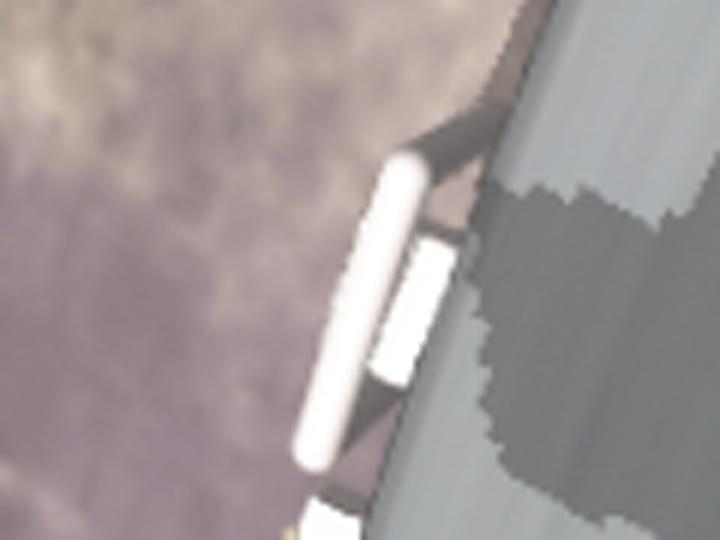

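The crop shows the bright tongue lying under the staple at (415,310). Depth puts its end at about −86 mm, or roughly 11.7 mm out from the front face. I'll turn 2° more to sit firmly on the stop, then release.

Call:
{"op": "arm_command", "data": {"motion": [{"offset": [0, 0, 0], "roll": 2}, {"offset": [0, 0, 0], "roll": 2}, {"offset": [0, 0, 0], "roll": 2}]}}

```text
t: 20.35
tool_pos: [0.586, -0.1298, 0.0733]
tool_rot: [-0.415, 1.53, 0.416]
force: [3.7, 3.2, 3.3]
opening: 0.0092
```

```bash
python3 tg.py | grep -E "^t|z 50 55 y \(-6|y \(-40, -20\)"
```

```text
t 20.35 pos [ 0.586  -0.1298  0.0733] x [ 0.     0.001 -1.   ] y [-0.506  0.862  0.001] z [0.862 0.506 0.001] F [3.7 3.2 3.3] T [ 1.04 -0.81  0.16] op 0.0092 q [-0.17  0.56  0.44  1.88 -0.32  0.78  0.97]
z 55 64 y (-40, -20) 510 x [-74.7 -71.8 -67.8]
z 50 55 y (-6, 6) 141 x [-86.6 -80.  -78.8]
z 20 40 y (-40, -20) 103 x [-85.9 -84.7 -82.8]
```

On the stop: torque is 0.16 N m and the tongue no longer moves. Release and rise.

Call:
{"op": "arm_command", "data": {"motion": [{"offset": [0, 0, 0], "roll": 0}, {"offset": [0, 0, 0], "roll": 0}, {"offset": [0, 0, 0], "roll": 0}, {"offset": [0, 0, 0], "roll": 0}, {"offset": [-1.5, 0, 0], "roll": 0}, {"offset": [-4, 0, 0], "roll": 0}, {"offset": [-8, 0, 0], "roll": 0}, {"offset": [-12, 0, 0], "roll": 0}, {"offset": [-12, 0, 0], "roll": 0}, {"offset": [-12, 0, 0], "roll": 0}], "jaw": 4}}

```text
t: 21.65
tool_pos: [0.5853, -0.1306, 0.1936]
tool_rot: [-0.416, 1.53, 0.416]
force: [-0.3, -0.1, 0.5]
opening: 0.0399
```

```bash
python3 tg.py
python3 - <<'E'
from h import *
i=imaging.camera_info('wrist');im,d=imaging.camera('wrist');cv2.imwrite('pics/w8.png',im)
P,v,u=wcloud(i,d,(150,490,60,300));m=(P[:,2]>.08)&(P[:,2]<.115)&(np.hypot(P[:,0]-.5855,P[:,1]+.1304)<.03);Q=P[m]
print(m.sum(),'top',np.percentile(Q[:,2],98),cv2.minAreaRect(Q[Q[:,2]>.098][:,:2].astype(np.float32)*1000))
E
```

```text
t 21.65 pos [ 0.5853 -0.1306  0.1936] x [ 0.  0. -1.] y [-0.506  0.863  0.   ] z [0.863 0.506 0.   ] F [-0.3 -0.1  0.5] T [-0.04  0.02  0.02] op 0.0399 q [-0.23  0.41  0.51  1.79 -0.23  1.01  0.89]
[241.59173648 152.86288526]
z 55 64 y (-6, 6) 255 x [-83.6 -80.2 -69.5]
z 55 64 y (-14, -9) 108 x [-83.8 -80.5 -70.2]
z 55 64 y (9, 14) 110 x [-84.  -80.2 -69.6]
z 55 64 y (-40, -20) 295 x [-74.7 -71.7 -67.2]
z 55 64 y (20, 40) 344 x [-74.8 -71.6 -67.2]
z 50 55 y (-6, 6) 70 x [-87.1 -85.7 -78.9]
z 44 50 y (-6, 6) 5 x [-80.7 -79.8 -79.1]
z 20 40 y (-14, -9) 6 x [-81.7 -81.5 -81.2]
z 20 40 y (-40, -20) 53 x [-85.7 -84.6 -82.1]
717 top 0.10649817812623465 ((584.7883911132812, -129.49815368652344), (10.711556434631348, 43.76066970825195), 37.05852127075195)
```

View pics/w8.png

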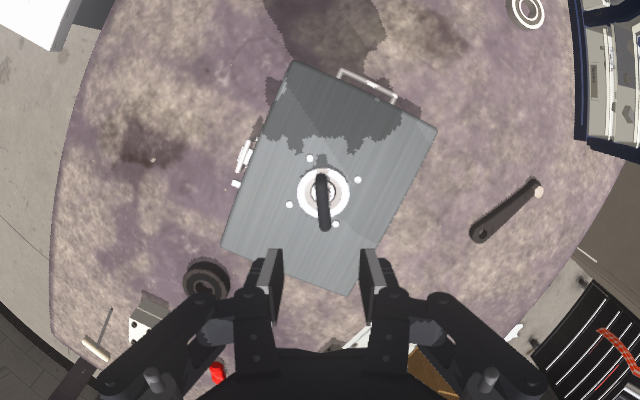

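The key stands upright in the lock, bow at (323,205), with its top at 106 mm as expected for home. The bow is about 59° clockwise of the case's x axis and the tongue end is at −87 mm (12 mm out). The gripper is clear.

```bash
python3 -c "
from h import *
print(ticket.sign_off());st()"
```

```text
the job is handed in; nothing more can be done
None
the job is handed in; nothing more can be done
```

The case is locked and handed in: the key is home and standing upright in the lock, turned to its clockwise stop, with the bolt tongue out. I took the key from its stand and found the slot about 0.6 rad counter-clockwise of the case's x axis. After it sank home I turned it clockwise onto the stop, let go and rose clear, about 22 s in all.

**Last checks after release:**
- **Key:** the top of the bow is at 106.5 mm (106 expected when home), and it points about 59° clockwise of the case's x axis (the stop is at 57°).
- **Tongue:** its end is about 12 mm out of the front.
- **Force:** about 5 N downward at most on the key, and 0.16 N m of turning moment at the stop.
- **Other things:** none were touched, as far as the pictures show.

**Disagreements:**
- One detection of the tongue end was false (it landed on the key), so I measured the tongue from the wrist camera's depth image instead.
- The sideways moment at the wrist reached about 1.3 N m while I turned the key; it was gone after release.
- There was no sharp drop in the last few millimetres. The resistance rose gently, so I judged "home" by the height of the bow.

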